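Stack three card decks in the banding clamp and hold its lever at the third click

ROBOT

A 7-joint arm with a two-finger parallel gripper is mounted at the origin on a cart in front of the work surface, level with it; the furniture and walls round the work are solid. World frame = base frame: x ahead of the robot, y to its left, z up, the work surface at z = 0. Lengths are in m, angles in rad, forces in N, time in s.
With the tool pointing down it reaches from about 0.35 to 0.9 m from the base axis. Payload 8.1 kg.
Tool frame: the origin (TCP) lies midway between the tips of the shut fingers; the grasp point (between the pads) lies 19 mm behind it; z points along the fingers, y is the line along which they close (so a half turn about z gives the same grasp; the last joint's range is limited). The gripper opens to 92 mm and grips with 3 to 60 N. Pads are 19 mm wide; open, the fingers measure 130 mm over their backs; the gripper's body (75 mm by 190 mm) begins 47 mm behind the grasp point.
Start: joints at [-1.44, 0.434, 0.025, 1.573, -0.012, 1.134, -0.075], TCP at [0.145, 0.608, 0.227] pointing down, gripper open.
Joint ranges: [-2.62, 2.62], [-0.44, 2.09], [-1.27, 1.32], [0.08, 2.57], [-1.32, 4.46], [0.12, 2], [-2.74, 2.74]. Speed limits (rad/s): [2.22, 2.22, 3.01, 3.01, 3.14, 3.14, 3.14].

INTERFACE

Orientations are given as a rotation vector (axis times angle).
In Python, from cell import arm gives the robot as it stands.
- The arm moves only by the tool send_rows, never from a script. Its argument "increments" is a list of rows, each a list of 3 entries, a list of its own where there are three numbers: the finger opening in cm, from 0 to 9.18, then the shift along the tool's x, y, z in cm, then the turn, a rotation vector about the tool's x, y, z in rad. A call has 1 to 5 rows; each row shifts and turns the commanded pose from where the row before left it, along the tool's axes as they then stand; what a row does not reach is not made up. A row lasts 1/10 s, in which the tool goes at most 50 mm and 8.59 degrees, less where a joint would pass 70% of its speed; a pose out of reach is approached as far as the arm can. A call is refused whole if a number of a shift passes 5 or a number of a turn 0.15, either way. A call with a gripper value outside its range is refused whole. The fingers move at their own pace and stop on an object; "force" is the grip in N (left out, the last holds). Time passes only in rows, so rows that do not move let the fingers close. It gives the time, the measured TCP pose, the force, the opening and the grip force at its end, in the units of the state.
- arm.observe(): the state, without advancing time (a new reading comes with each control period).
- arm.get_image(name): name is "scene" or "top" or "wrist"; returns the picture (480x640x3 uint8, red, green, blue); there is no depth.
- arm.camera_params(name): a dict with "camera_matrix" (3x3 intrinsics, pixels), "k1" (the pictures are not rectified: a ray, as slopes to the right and down, at radius r is drawn at 1 + k1 r^2 times it, then the intrinsics apply), "R" (3x3) and "t" (3): a world point X has camera coordinates R X + t. Camera axes: x right, y down, z forward; pixel columns grow to the right and rows downward; lengths in m; the calibration is good to about 2 mm. A picture is of the moment at which its call begins: read the wrist's pose just before it. camera_params takes no time and is no camera call; for the wrist camera it gives the pose at the moment of the call.
- arm.sign_off(): hands the job in; it is judged then, once.
The state is a dict: "clock": time; "joints": joint angles; "dq": joint speeds; "joint_efforts": joint torques, N m; "position": TCP position; "ee_rot": TCP orientation; "force": force on the tool from outside, world axes, zero at the start; "ft_torque": the same for the moment, N m; "width": opening from 0.0 (shut) to 1.0 (fully open); "gripper_force": force on a finger pad.
Only numpy, scipy, OpenCV 4.12 (cv2) and the standard library are available. Lean on these libraries where they do the work, as an engineer would, in place of code of your own. Each camera call takes 0.05 s, during which the arm holds its last target. There are 200 camera calls.

TASK

Get the three card decks ready for their paper band: lay the two loose decks (without dropping them) squarely, one upon the other, on the deck that already lies in the banding clamp, long side along the clamp, and let go of them. Then press the clamp's lever (the one with the black cross grip) down past its first two clicks to the third, without running it on to its end stop. It springs up if released, so finish while still holding it down at the third click with the decks gripped; leave the other goods where they are.

Things in the scene. Friction and masses are not known exactly. Their poses are not given: they have to be found in the camera images.
- clamp_jig: banding clamp screwed to the table: wooden base 100 x 240 mm, origin on the table under the middle of the deck bed. Own +y: fixed fence, inner face at y +53 mm, top z 105 mm. Own -y: sprung jaw (face at y -57 mm when open, top z 112 mm), then the lever. Both are 66 to 76 mm wide in x, sides are open. It holds decks end to end, long side along y
- bed_mid (a point): middle of the clamp's bed top, 22 mm above the table, midway across; the decks stand on it, x and y within a few mm of it; axes as the clamp's. A column of three decks reaches z 112 mm. Come from above: left of the clamp stands a drawer chest 140 mm high, farther left (world y above 0.1) print bins up to 0.36 m high
- deck_base_mid (a point): blue-topped card deck in a closed tuck box, 66 x 98 x 30 mm (own x, y, z), 0.17 kg within 25 %; point at its centre, 15 mm above its underside; lies flat, either end may lead; already lies on the clamp's bed
- deck_a_mid (a point): green-topped card deck in a closed tuck box, 66 x 98 x 30 mm (own x, y, z), 0.17 kg within 25 %; point at its centre, 15 mm above its underside; lies flat, either end may lead; loose on the table
- deck_b_mid (a point): blue-topped card deck in a closed tuck box, 66 x 98 x 30 mm (own x, y, z), 0.17 kg within 25 %; point at its centre, 15 mm above its underside; lies flat, either end may lead; loose on the table
- clamp_lever (a joint): angle of the lever about its pivot (along the clamp's x, at y -100, z 65 mm of the clamp), rad. 0 = up at rest, springs back there; clicks felt at 0.30, 0.60 and 0.90, end stop 1.05 (a tooth resists midway before each click). Pressing down at the grip takes 3 N at first, up to about 9 N at the third click; it never stays down by itself
- grip_mid (a point): middle of the black cross grip at the lever's end, a round bar 16 mm thick and 80 mm long along the clamp's x; this point is on its axis, 80 mm from the pivot towards the clamp's -y: at angle q it lies at y = -100 - 80 cos(0.61 - q), z = 65 + 80 sin(0.61 - q) mm of the clamp (z 111 up, 42 at the third click, 31 at the stop). Free air beside, above and below
- jaw_face: black rubber face of the sprung jaw, 66 x 88 mm; the lever drives it up to 19 mm towards the fence (+y) at the third click; it meets the decks near the second click, pushes their ends flush to the fence and grips with about 9 N
- tub_low: lower of two stacked lidded putty tubs (78 mm across, 42 mm high); origin at the centre of its underside; not part of the job
- tub_high: upper of the two stacked putty tubs (78 mm across, 42 mm high); origin at the centre of its underside; not part of the job
- tags: pale flat pack of tags, 88 x 62 x 14 mm, origin at the centre of its underside; not part of the job
- paint_box: flat black watercolour tin, 87 x 131 x 21 mm, shut, origin at the centre of its underside; not part of the job

How it is judged:
By the outcome, as a careful person would: the job done as asked, in the order asked, and still so for the second after the job is handed in, while the arm keeps its last pose, push and grip.
It also fails if it takes over 67 s, if anything falls off the work surface, if the arm or the gripper's body presses on something with over 40 N, if the wrist force passes 120 N, or if a joint passes its speed limit or range.

## Working session

There is one attempt and no reset: what is moved stays moved. The work goes in short steps, Python scripts to look and compute and a tool call to move; the robot and the scene stay as the last step left them, time stands still between calls to the robot, and variables do not carry over. Pictures are saved under pics/ and viewed, at most 10 in all, crops included, and the job is handed in when it is done.

Besides the shell and the picture viewer there is one more tool, called after "Emit:" by a JSON object that holds its "fn" and its "kwargs", one argument or row to a line. send_rows: Moves the arm, as the interface text tells. Its arguments: {"type":"object","properties":{"increments":{"type":"array"},"force":{"type":"number"}},"required":["increments"]}

```bash
mkdir -p pics; ls; python3 - <<'E'
from cell import arm
import cv2
for n in("scene","top"):
    cv2.imwrite(f"pics/{n}1.png",arm.get_image(n)[:,:,::-1])
    p=arm.camera_params(n);print(n,p)
print(arm.observe())
E
```

```text
pics
scene {'camera_matrix': array([[572.19083708,   0.        , 327.59396773],
       [  0.        , 572.19083708, 242.42011002],
       [  0.        ,   0.        ,   1.        ]]), 'k1': -0.11359531470136026, 'R': array([[-0.63513297, -0.77237404, -0.0066677 ],
       [-0.56624035,  0.4714631 , -0.67608757],
       [ 0.52533606, -0.42562999, -0.73679111]]), 't': array([-0.04620748,  0.52553225,  0.68849453])}
top {'camera_matrix': array([[533.58942842,   0.        , 314.07346325],
       [  0.        , 533.58942842, 246.19355067],
       [  0.        ,   0.        ,   1.        ]]), 'k1': -0.11125046160723023, 'R': array([[ 0.00345422, -0.99992025, -0.01214753],
       [-0.99373337, -0.00207517, -0.11175728],
       [ 0.11172316,  0.01245744, -0.99366128]]), 't': array([-0.40810054,  0.42282587,  0.88007505])}
{'clock': 0.1, 'joints': array([-1.43963376,  0.43516502,  0.02496752,  1.57400657, -0.01158176,
        1.1340097 , -0.07509315]), 'dq': array([-5.96929127e-04, -2.58234799e-03,  6.06594873e-04, -3.54399651e-03,
        3.63080818e-06,  2.01462727e-03,  7.34632972e-04]), 'joint_efforts': array([ 2.68611424e-03, -6.69125962e+01,  9.87491682e-01, -3.15144432e+01,
       -6.05906546e-02,  3.74944217e-02,  6.58674003e-05]), 'position': array([0.14472163, 0.60753624, 0.22601593]), 'ee_rot': array([-3.66432049e-01, -3.12012511e+00,  2.26794604e-03]), 'force': array([ 0.07169016,  0.71709437, -0.05504102]), 'ft_torque': array([-2.81604084e-02,  9.66643326e-05, -2.14409905e-02]), 'gripper_force': 0.0, 'width': 1.0023745022698827}
```

View pics/top1.png

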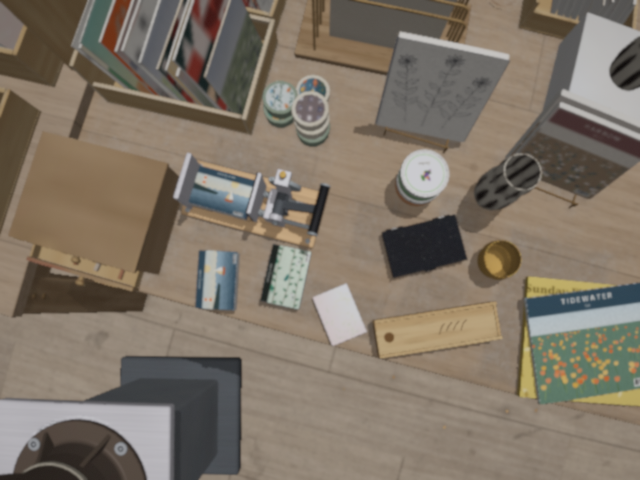

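View pics/scene1.png

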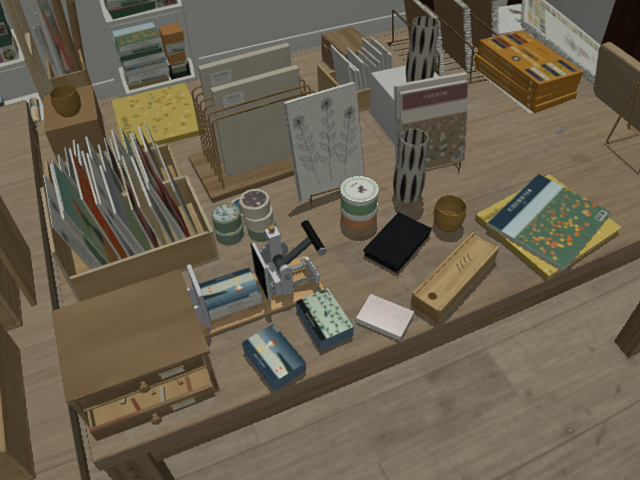

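The top view shows the clamp at about (250,200), with the blue base deck at (222,190). Loose blue deck b is at (217,280), green deck a at (287,276) and the grip bar at (319,210). I'll enlarge that area to read the corners.

```bash
python3 - <<'E'
import cv2
im=cv2.imread("pics/top1.png")[145:325,165:345]
cv2.imwrite("pics/top1c.png",cv2.resize(im,(600,600),interpolation=cv2.INTER_CUBIC))
im=cv2.imread("pics/scene1.png")[215:395,180:420]
cv2.imwrite("pics/scene1c.png",cv2.resize(im,(800,600),interpolation=cv2.INTER_CUBIC))
E
```

```text
(no output)
```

View pics/top1c.png

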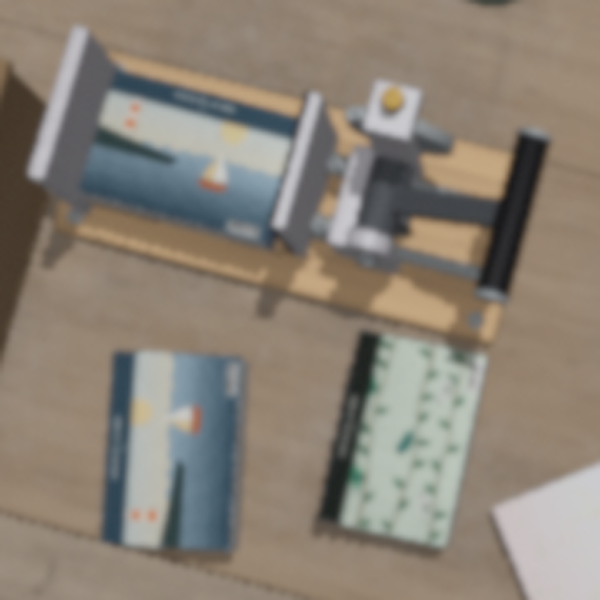

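View pics/scene1c.png

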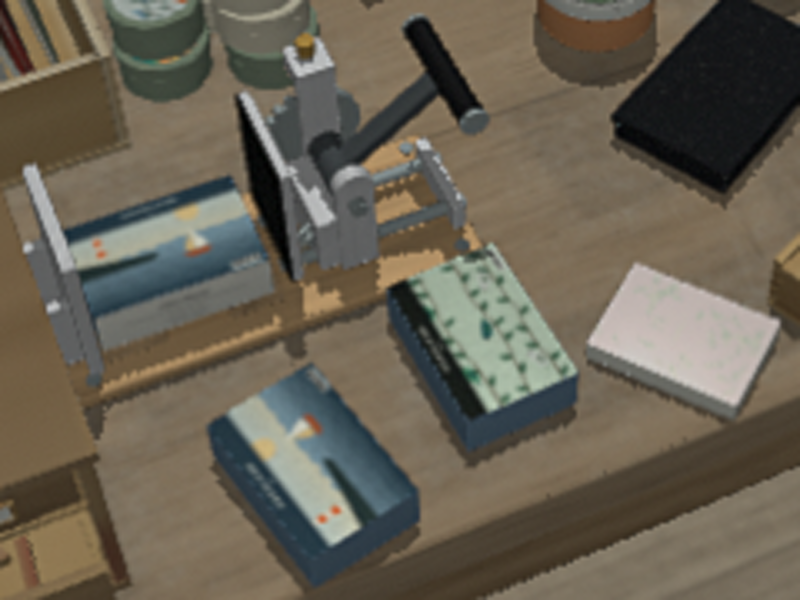

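The crops give usable corners: fence inner edge (88,32)-(44,182), jaw edge (310,93)-(274,228), grip ends (533,133)/(493,293), plus the corners of both decks. Next I'll fit the poses using both views.

```bash
cat > h.py <<'E'
import numpy as np
from cell import arm
from scipy.optimize import least_squares
from scipy.spatial.transform import Rotation as Ro
P={n:arm.camera_params(n) for n in("scene","top")}
def proj(p,X):
    c=np.asarray(X)@p["R"].T+p["t"]; s=c[:,:2]/c[:,2:]
    s=s*(1+p["k1"]*(s**2).sum(1,keepdims=True)); K=p["camera_matrix"]
    return s*[K[0,0],K[1,1]]+K[:2,2]
OFF={"top":(165,145),"scene":(180,215)}
def un(n,uv): return (np.asarray(uv,float)+.5)*.3-.5+np.array(OFF[n])
def w(q,L):
    c,s=np.cos(q[2]),np.sin(q[2]);L=np.asarray(L,float)
    return np.c_[q[0]+c*L[:,0]-s*L[:,1],q[1]+s*L[:,0]+c*L[:,1],L[:,2]]
def fit(obs,q0):
    # obs: name->(local pts m, crop px)
    f=lambda q:np.concatenate([(proj(P[n],w(q,L))-un(n,uv)).ravel() for n,L,uv in obs])
    r=least_squares(f,q0,loss="soft_l1"); return r.x,f(r.x).reshape(-1,2)
E
python3 - <<'E'
from h import *
np.set_printoptions(precision=4,suppress=True)
print([-p["R"].T@p["t"] for p in P.values()])
D=lambda z:np.array([[33,49,z],[33,-49,z],[-33,-49,z],[-33,49,z]])/1e3
# decks: long side ~ world x ; yaw~-90 => own y -> +x ; own x -> -y(right)
# D order under yaw -90: (far,right),(near,right),(near,left),(far,left)
b=fit([("top",D(30),[(243,358),(232,550),(104,545),(113,350)]),("scene",D(30),[(310,366),(418,490),(315,556),(210,428)][:0] or [(210,428),(310,366),(418,490),(315,556)])],[.5,0,-1.5])
print("b try",b)
for nm,o in (("b",[(310,366),(418,490),(315,556),(210,428)]),("a",[(492,248),(578,375),(475,418),(390,293)])):
    t={"b":[(243,358),(232,550),(104,545),(113,350)],"a":[(488,350),(443,548),(335,525),(362,332)]}[nm]
    q,r=fit([("top",D(30),t),("scene",D(30),o)],[.5,-.1,-1.5]);print(nm,q);print(r.T)
F=np.array([[36,53,105],[-36,53,105],[33,-57,112],[-33,-57,112],[40,-165.5,111],[-40,-165.5,111]])/1e3
G=F[4:]
q,r=fit([("top",F,[(88,32),(44,182),(310,93),(274,228),(533,133),(493,293)]),("scene",G,[(415,22),(475,122)])],[.6,0,0]);print("clamp",q);print(r.T)
q,r=fit([("top",D(52),[(298,105),(270,243),(80,192),(118,72)][:0] or [(118,72),(298,105),(270,243),(80,192)]),("scene",D(52),[(65,230),(235,178),(270,262),(100,315)])],[.6,0,0]);print("base",q);print(r.T)
E
```

```text
[array([-0.0935,  0.0096,  0.8623]), array([ 0.3233, -0.4182,  0.9168])]
b try (array([ 0.3665, -0.2443, -1.5758]), array([[ -0.6603,  -1.4904],
       [  1.3133,  -0.3818],
       [  0.438 ,   0.5854],
       [ -0.5313,   0.6171],
       [ 30.438 , -21.4395],
       [ 34.6117,  34.6835],
       [-29.8243,  19.6923],
       [-32.328 , -39.7559]]))
b [ 0.3659 -0.2433 -1.6028]
[[-0.5249 -0.1324 -0.9537 -0.3565  1.0659  1.63   -0.2084 -0.7713]
 [-0.5851  0.5006  0.3864  0.4644 -2.3624 -1.1321  0.58   -1.5465]]
a [ 0.372  -0.3598 -1.7566]
[[-0.4172  1.8993 -4.7239 -1.279   0.6661  1.9098 -0.4398 -0.7032]
 [ 1.8508  0.3556 -0.3285 -0.0756 -2.3908 -1.8715  0.8118 -1.9333]]
clamp [ 0.5112 -0.255  -0.2435]
[[-0.4654  0.2129 -1.2439 -1.5159  0.9131  0.2159  0.4392  0.8719]
 [ 0.9238 -0.6559 -0.6908 -0.4595 -0.3642  1.5044  0.1129 -0.7635]]
base [ 0.512  -0.2538 -0.2565]
[[-0.486   1.4454 -0.9672 -0.2802 -0.2538 -0.579   1.261  -0.2034]
 [-0.8222  3.5182  0.026   0.6134 -0.5068 -2.2591 -1.8916  0.8636]]
```

```bash
cat >> h.py <<'E'
def Rt(phi):
    y=np.array([np.cos(phi),np.sin(phi),0]);z=np.array([0,0,-1.]);return np.c_[np.cross(y,z),y,z]
def state():
    o=arm.observe();R=Ro.from_rotvec(o["ee_rot"]).as_matrix()
    return o,np.array(o["position"]),R
def near(phi,R):
    c=np.arctan2(R[1,1],R[0,1]);return c+(phi-c+np.pi/2)%np.pi-np.pi/2
def plan(targets,step=.049,turn=.14,start=None):
    """targets: [(xyz,phi)] -> rows in tool axes, printed"""
    o,p,R=state() if start is None else (None,*start)
    for X,phi in targets:
        X=np.array(X);T=Rt(phi);rv=Ro.from_matrix(R.T@T).as_rotvec()
        n=int(max(1,np.ceil(np.linalg.norm(X-p)/step),np.ceil(np.linalg.norm(rv)/turn)))
        for i in range(n):
            s=R.T@(X-p)/(n-i);q=Ro.from_matrix(R.T@T).as_rotvec()/(n-i)
            s=np.round(s*100,2);q=np.round(q,3)
            print([list(map(float,s)),list(map(float,q))])
            p=p+R@(s/100);R=R@Ro.from_rotvec(q).as_matrix()
        print("--",p.round(4))
    return p,R
E
python3 - <<'E'
from h import *
o,p,R=state();print(R.round(3))
c=np.arctan2(R[1,1],R[0,1]);print(c)
for f in(-1.603,-1.603+np.pi):print("b",f)
# tool phi relative azimuth
az=np.arctan2(p[1],p[0]);print(az,c-az)
E
```

```text
[[-0.973  0.232 -0.   ]
 [ 0.232  0.973 -0.001]
 [-0.    -0.001 -1.   ]]
1.336984326875276
b -1.603
b 1.5385926535897931
1.3369438792458854 4.0447629390483186e-05
```

```bash
python3 - <<'E'
from h import *
plan([((.17,.59,.42),1.2),((.38,.4,.43),.5),((.5,.06,.42),-.5),((.36,-.29,.28),-1.65)])
E
```

```text
[[-0.57, -0.23, -3.88], [-0.0, 0.0, 0.027]]
[[-0.58, -0.21, -3.88], [-0.0, 0.0, 0.027]]
[[-0.59, -0.2, -3.88], [-0.0, 0.0, 0.028]]
[[-0.59, -0.18, -3.88], [-0.001, 0.0, 0.027]]
[[-0.59, -0.17, -3.88], [-0.0, 0.0, 0.028]]
-- [0.1699 0.59   0.42  ]
[[-4.41, -1.68, -0.16], [-0.0, 0.0, 0.117]]
[[-4.58, -1.16, -0.16], [-0.0, 0.0, 0.117]]
[[-4.68, -0.61, -0.17], [-0.0, 0.0, 0.116]]
[[-4.72, -0.07, -0.16], [-0.0, 0.0, 0.117]]
[[-4.69, 0.48, -0.17], [-0.0, 0.0, 0.116]]
[[-4.61, 1.03, -0.16], [-0.0, 0.0, 0.117]]
-- [0.38 0.4  0.43]
[[-4.45, -0.72, 0.13], [0.0, 0.0, 0.125]]
[[-4.5, -0.16, 0.13], [0.0, 0.0, 0.125]]
[[-4.49, 0.4, 0.13], [0.0, 0.0, 0.125]]
[[-4.4, 0.96, 0.12], [0.0, 0.0, 0.125]]
[[-4.25, 1.5, 0.13], [0.0, 0.0, 0.125]]
[[-4.03, 2.02, 0.12], [0.0, 0.0, 0.125]]
[[-3.75, 2.5, 0.13], [0.0, 0.0, 0.125]]
[[-3.41, 2.96, 0.12], [0.0, 0.0, 0.125]]
-- [0.5  0.06 0.42]
[[-4.16, 0.5, 1.56], [0.0, 0.0, 0.128]]
[[-4.06, 1.02, 1.56], [0.0, 0.0, 0.128]]
[[-3.9, 1.54, 1.56], [0.0, 0.0, 0.128]]
[[-3.67, 2.02, 1.56], [0.0, 0.0, 0.128]]
[[-3.38, 2.47, 1.56], [0.0, -0.0, 0.128]]
[[-3.04, 2.88, 1.55], [0.0, -0.0, 0.127]]
[[-2.65, 3.24, 1.56], [0.0, -0.0, 0.128]]
[[-2.21, 3.56, 1.55], [0.0, -0.0, 0.127]]
[[-1.74, 3.81, 1.56], [0.0, -0.0, 0.128]]
-- [ 0.36 -0.29  0.28]
```

Emit:
{"fn": "send_rows", "kwargs": {
  "increments": [
    [9.18, [-0.6, -0.2, -3.9], [0, 0, 0.03]],
    [9.18, [-0.6, -0.2, -3.9], [0, 0, 0.03]],
    [9.18, [-0.6, -0.2, -3.9], [0, 0, 0.03]],
    [9.18, [-0.6, -0.2, -3.9], [0, 0, 0.03]],
    [9.18, [-0.6, -0.2, -3.9], [0, 0, 0.03]]
  ]
}}

```text
clock: 0.6
position: [0.1707, 0.5892, 0.423]
ee_rot: [0.601, 3.084, -0.001]
force: [0.2, 0.5, 0.2]
width: 1.002
gripper_force: 0.0
```

Emit:
{"fn": "send_rows", "kwargs": {
  "increments": [
    [9.18, [-4.4, -1.7, -0.2], [0, 0, 0.12]],
    [9.18, [-4.6, -1.2, -0.2], [0, 0, 0.12]],
    [9.18, [-4.7, -0.6, -0.2], [0, 0, 0.12]],
    [9.18, [-4.7, 0, -0.2], [0, 0, 0.12]],
    [9.18, [-4.7, 0.5, -0.2], [0, 0, 0.12]]
  ]
}}

```text
clock: 1.1
position: [0.3441, 0.4265, 0.4316]
ee_rot: [-1.49, -2.765, 0.001]
force: [1.2, 0.6, 0.4]
width: 1.0
gripper_force: 0.0
```

Emit:
{"fn": "send_rows", "kwargs": {
  "increments": [
    [9.18, [-4.6, 1, -0.2], [0, 0, 0.12]],
    [9.18, [-4.5, -0.7, 0], [0, 0, 0.12]],
    [9.18, [-4.5, -0.2, 0], [0, 0, 0.12]],
    [9.18, [-4.5, 0.4, 0], [0, 0, 0.12]],
    [9.18, [-4.4, 1, 0], [0, 0, 0.12]]
  ]
}}

```text
clock: 1.6
position: [0.4331, 0.2214, 0.4335]
ee_rot: [-2.241, -2.201, 0.001]
force: [1.5, -0.1, 0.3]
width: 0.999
gripper_force: 0.0
```

```bash
python3 - <<'E'
from h import *
plan([((.48,.04,.43),-.45),((.36,-.29,.28),-1.65)])
E
```

```text
[[-4.51, 1.26, 0.09], [-0.0, 0.0, 0.108]]
[[-4.35, 1.73, 0.09], [-0.0, 0.0, 0.108]]
[[-4.14, 2.19, 0.08], [-0.0, 0.0, 0.108]]
[[-3.89, 2.63, 0.09], [-0.0, 0.0, 0.108]]
-- [0.48 0.04 0.43]
[[-3.88, 0.4, 1.67], [-0.0, 0.0, 0.133]]
[[-3.79, 0.91, 1.67], [-0.0, 0.0, 0.133]]
[[-3.64, 1.4, 1.67], [-0.0, 0.0, 0.133]]
[[-3.42, 1.87, 1.67], [-0.0, 0.0, 0.133]]
[[-3.15, 2.31, 1.66], [-0.0, 0.0, 0.134]]
[[-2.81, 2.71, 1.67], [-0.0, 0.0, 0.133]]
[[-2.42, 3.06, 1.66], [-0.0, 0.0, 0.134]]
[[-2.0, 3.35, 1.67], [-0.0, 0.0, 0.133]]
[[-1.53, 3.58, 1.66], [0.0, 0.0, 0.134]]
-- [ 0.36 -0.29  0.28]
```

Emit:
{"fn": "send_rows", "kwargs": {
  "increments": [
    [9.18, [-4.5, 1.3, 0], [0, 0, 0.11]],
    [9.18, [-4.3, 1.7, 0], [0, 0, 0.11]],
    [9.18, [-4.1, 2.2, 0], [0, 0, 0.11]],
    [9.18, [-3.9, 2.6, 0], [0, 0, 0.11]],
    [9.18, [-3.9, 0.4, 1.7], [0, 0, 0.13]]
  ]
}}

```text
clock: 2.1
position: [0.4687, 0.0034, 0.4175]
ee_rot: [2.769, 1.478, 0.003]
force: [1.0, -0.8, -0.4]
width: 1.002
gripper_force: 0.0
```

Emit:
{"fn": "send_rows", "kwargs": {
  "increments": [
    [9.18, [-3.8, 0.9, 1.7], [0, 0, 0.13]],
    [9.18, [-3.6, 1.4, 1.7], [0, 0, 0.13]],
    [9.18, [-3.4, 1.9, 1.7], [0, 0, 0.13]],
    [9.18, [-3.2, 2.3, 1.7], [0, 0, 0.13]],
    [9.18, [-2.8, 2.7, 1.7], [0, 0, 0.13]]
  ]
}}

```text
clock: 2.6
position: [0.4002, -0.1787, 0.331]
ee_rot: [-3.098, -0.52, -0.001]
force: [0.7, -0.4, -0.6]
width: 0.999
gripper_force: 0.0
```

Emit:
{"fn": "send_rows", "kwargs": {
  "increments": [
    [9.18, [-2.4, 3.1, 1.7], [0, 0, 0.13]],
    [9.18, [-2, 3.4, 1.7], [0, 0, 0.13]],
    [9.18, [-1.5, 3.6, 1.7], [0, 0, 0.13]],
    [9.18, [0, 0, 0], [0, 0, 0]],
    [9.18, [0, 0, 0], [0, 0, 0]]
  ]
}}

```text
clock: 3.1
position: [0.3634, -0.2895, 0.2802]
ee_rot: [-3.14, 0.086, 0.003]
force: [0.6, 1.1, 0.3]
width: 0.999
gripper_force: 0.0
```

```bash
python3 - <<'E'
from h import *
import cv2,json
p=arm.camera_params("wrist");o=arm.observe();im=arm.get_image("wrist")
cv2.imwrite("pics/w1.png",im[:,:,::-1])
json.dump({k:(np.asarray(v).tolist()) for k,v in p.items()},open("w1.json","w"))
print(p,o["position"],o["joints"])
E
```

```text
{'camera_matrix': array([[432.12732733,   0.        , 323.98960056],
       [  0.        , 432.12732733, 243.12918165],
       [  0.        ,   0.        ,   1.        ]]), 'k1': -0.01204016532421396, 'R': array([[-0.05427017, -0.99852548, -0.00127143],
       [-0.96142377,  0.05190973,  0.27012906],
       [-0.26966475,  0.01588233, -0.96282328]]), 't': array([-0.26807805,  0.31528373,  0.54309927])} [ 0.3633686  -0.28951965  0.28022306] [-0.34372262  0.1579652   1.05819983  1.91710809 -0.14952024  1.15204993
 -0.85485485]
```

View pics/w1.png

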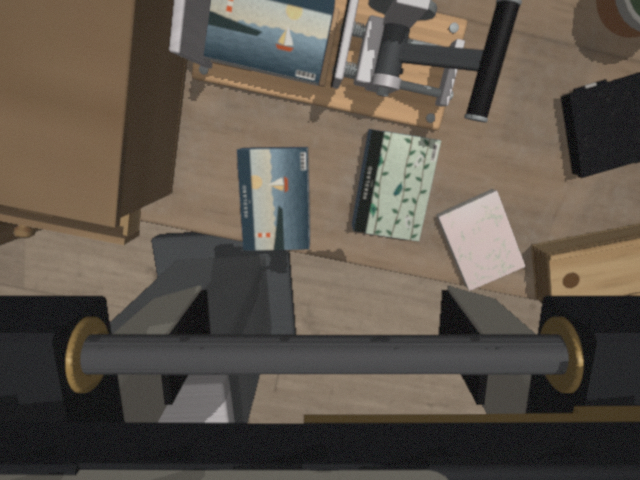

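The wrist view shows deck b with corners at about (238,149), (307,147), (309,250), (245,251). Deck a's are at about (372,130), (441,140), (420,241), (357,234).

```bash
python3 - <<'E'
from h import *
import json,cv2
np.set_printoptions(precision=4,suppress=True)
p={k:np.array(v) for k,v in json.load(open("w1.json")).items()}
print("cam",-p["R"].T@p["t"])
D=lambda z:np.array([[33,49,z],[33,-49,z],[-33,-49,z],[-33,49,z]])/1e3
im=cv2.imread("pics/w1.png")
for nm,q,uv in(("b",[.3659,-.2433,-1.603],[(307,147),(309,250),(245,251),(238,149)]),("a",[.372,-.3598,-1.757],[(441,140),(420,241),(357,234),(372,130)])):
    f=lambda q:(proj(p,w(q,D(.030*1000)))-uv).ravel()
    r=least_squares(f,q,loss="soft_l1");print(nm,r.x,r.fun.reshape(-1,2).T)
    for z,c in((30,(0,0,255)),(0,(0,255,255))): cv2.polylines(im,[np.int32(proj(p,w(r.x,D(z)))*8)],True,c,1,cv2.LINE_AA,3)
q=[.5112,-.255,-.2435]
F=np.array([[40,-165.5,111],[-40,-165.5,111],[36,53,105],[-36,53,105],[33,-57,112],[-33,-57,112]])/1e3
for X in proj(p,w(q,F)): cv2.drawMarker(im,tuple(np.int32(X)),(0,255,0),0,5)
cv2.polylines(im,[np.int32(proj(p,w(q,D(52)))*8)],True,(0,255,0),1,cv2.LINE_AA,3)
cv2.imwrite("pics/w1o.png",cv2.resize(im[0:270,160:520],(800,600),interpolation=cv2.INTER_CUBIC))
E
```

```text
cam [ 0.435  -0.2927  0.4374]
b [ 0.3652 -0.2415 -1.6056] [[ 0.9498  1.8779 -1.117  -1.4391]
 [ 0.6709 -0.4951 -0.2722  0.1299]]
a [ 0.3713 -0.3582 -1.7532] [[ 0.9701  1.9535 -1.757  -0.9944]
 [-0.2151  0.7396 -0.6332  0.2295]]
```

View pics/w1o.png

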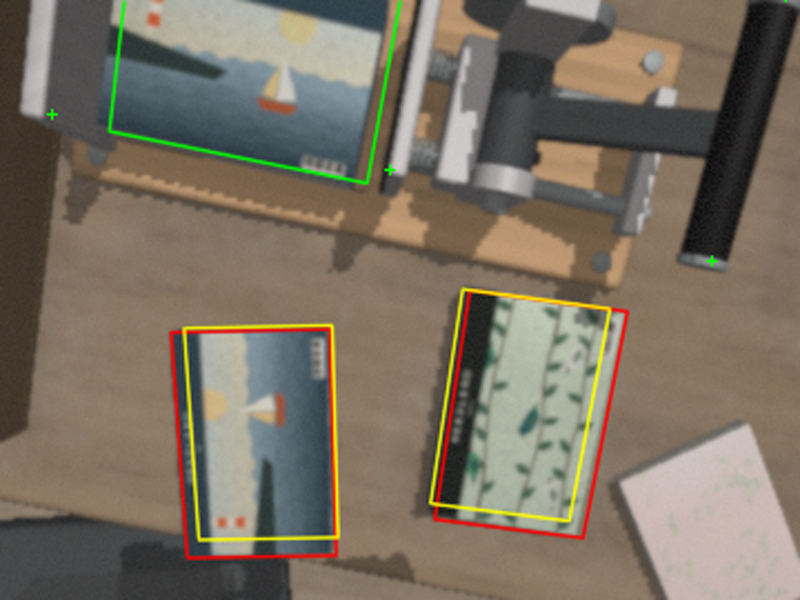

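Both deck fits match the picture. I'll grasp deck b first.

```bash
python3 - <<'E'
from h import *
plan([((.3655,-.242,.10),-1.604),((.3655,-.242,.005),-1.604)])
E
```

```text
[[-0.03, -1.17, 4.51], [-0.0, 0.0, -0.005]]
[[-0.02, -1.17, 4.52], [-0.0, 0.0, -0.005]]
[[-0.01, -1.17, 4.51], [-0.0, 0.0, -0.004]]
[[-0.01, -1.16, 4.52], [-0.0, 0.001, -0.005]]
-- [ 0.3655 -0.242   0.1   ]
[[-0.0, 0.0, 4.75], [-0.0, -0.0, 0.0]]
[[-0.0, 0.0, 4.75], [-0.0, -0.0, 0.0]]
-- [ 0.3655 -0.242   0.005 ]
```

Emit:
{"fn": "send_rows", "kwargs": {
  "increments": [
    [8.4, [0, -1.2, 4.5], [0, 0, -0.005]],
    [8.4, [0, -1.2, 4.5], [0, 0, -0.005]],
    [8.4, [0, -1.2, 4.5], [0, 0, -0.005]],
    [8.4, [0, -1.1, 4.5], [0, 0, -0.005]],
    [8.4, [0, 0, 3.5], [0, 0, 0]]
  ]
}}

```text
clock: 3.65
position: [0.3668, -0.2385, 0.0637]
ee_rot: [-3.139, 0.041, 0.002]
force: [1.9, 0.6, 0.2]
width: 0.911
gripper_force: 0.0
```

Emit:
{"fn": "send_rows", "kwargs": {
  "increments": [
    [8.4, [0, 0, 2], [0, 0, 0]],
    [8.4, [0, 0, 2], [0, 0, 0]],
    [8.4, [0, 0, 2], [0, 0, 0]],
    [8.4, [0, 0, 0], [0, 0, 0]]
  ]
}}

```text
clock: 4.05
position: [0.3665, -0.2401, 0.0045]
ee_rot: [-3.139, 0.045, 0.003]
force: [-0.8, -0.1, -0.4]
width: 0.918
gripper_force: 0.0
```

Emit:
{"fn": "send_rows", "kwargs": {
  "increments": [
    [5.5, [0, 0, 0], [0, 0, 0]],
    [5.5, [0, 0, 0], [0, 0, 0]],
    [5.5, [0, 0, 0], [0, 0, 0]],
    [5.5, [0, 0, 0], [0, 0, 0]],
    [5.5, [0, 0, 0], [0, 0, 0]]
  ],
  "force": 20
}}

```text
clock: 4.55
position: [0.3673, -0.2419, 0.0066]
ee_rot: [-3.141, 0.05, -0.003]
force: [0.2, 2.1, 8.3]
width: 0.719
gripper_force: 20.0
```

Emit:
{"fn": "send_rows", "kwargs": {
  "increments": [
    [5.5, [0, 0, 0], [0, 0, 0]],
    [5.5, [0, 0, -2], [0, 0, 0]],
    [5.5, [0, 0, -4], [0, 0, 0]],
    [5.5, [0, 0, -4], [0, 0, 0]],
    [5.5, [0, 0, -4], [0, 0, 0]]
  ]
}}

```text
clock: 5.05
position: [0.3657, -0.242, 0.1473]
ee_rot: [-3.141, 0.052, 0.001]
force: [1.3, 0.9, -0.6]
width: 0.722
gripper_force: 20.0
```

```bash
python3 - <<'E'
from h import *
print(state())
plan([((.42,-.242,.24),-1.0),((.512,-.252,.24),-.25),((.512,-.252,.08),-.25)])
E
```

```text
({'clock': 5.05, 'joints': array([-0.29916921,  0.31788327,  0.96829689,  2.15856054, -0.35548478,
        0.83163488, -0.71342713]), 'dq': array([-0.82008947, -0.7025644 ,  0.78296623, -0.43036754,  0.92695027,
        0.89790925, -0.83718964]), 'joint_efforts': array([  9.48992819, -29.86412466,   6.99516043, -21.13710165,
        -1.54507857,  -1.74319871,   1.78611841]), 'position': array([ 0.36573609, -0.24199128,  0.14731712]), 'ee_rot': array([-3.14100590e+00,  5.15373102e-02,  1.19763720e-03]), 'force': array([ 1.32186345,  0.91207337, -0.60379337]), 'ft_torque': array([-0.02839138,  0.03909082,  0.00015563]), 'gripper_force': 19.968059957027435, 'width': 0.7217002934514583}, array([ 0.36573609, -0.24199128,  0.14731712]), array([[ 9.99461416e-01, -3.28070249e-02, -7.59690186e-04],
       [-3.28069001e-02, -9.99461693e-01,  1.76234952e-04],
       [-7.65062984e-04, -1.51216955e-04, -9.99999696e-01]]))
[[1.08, -0.04, -1.85], [-0.0, 0.0, -0.121]]
[[1.08, 0.1, -1.86], [-0.0, 0.0, -0.121]]
[[1.06, 0.23, -1.85], [-0.0, 0.0, -0.121]]
[[1.03, 0.35, -1.86], [-0.0, 0.0, -0.12]]
[[0.97, 0.47, -1.85], [-0.001, 0.001, -0.121]]
-- [ 0.42  -0.242  0.24 ]
[[1.2, 0.97, 0.0], [0.0, -0.0, -0.125]]
[[1.07, 1.11, 0.0], [0.0, -0.0, -0.125]]
[[0.92, 1.24, 0.0], [0.0, -0.0, -0.125]]
[[0.76, 1.34, 0.0], [0.0, -0.0, -0.125]]
[[0.59, 1.43, 0.0], [0.0, -0.0, -0.125]]
[[0.41, 1.48, 0.0], [0.001, 0.0, -0.125]]
-- [ 0.5119 -0.252   0.24  ]
[[0.0, 0.0, 4.0], [-0.0, -0.0, 0.0]]
[[0.0, 0.0, 4.0], [-0.0, -0.0, 0.0]]
[[0.0, 0.01, 4.0], [-0.0, -0.0, 0.0]]
[[0.0, 0.0, 4.0], [-0.0, -0.0, 0.0]]
-- [ 0.512 -0.252  0.08 ]
```

Emit:
{"fn": "send_rows", "kwargs": {
  "increments": [
    [5.5, [1.1, 0, -1.9], [0, 0, -0.12]],
    [5.5, [1.1, 0.1, -1.9], [0, 0, -0.12]],
    [5.5, [1.1, 0.2, -1.9], [0, 0, -0.12]],
    [5.5, [1.0, 0.3, -1.9], [0, 0, -0.12]],
    [5.5, [1.0, 0.5, -1.9], [0, 0, -0.12]]
  ]
}}

```text
clock: 5.55
position: [0.4212, -0.2416, 0.2419]
ee_rot: [-3.013, -0.887, -0.001]
force: [0.6, -0.9, -1.6]
width: 0.72
gripper_force: 20.0
```

Emit:
{"fn": "send_rows", "kwargs": {
  "increments": [
    [5.5, [1.2, 1, 0], [0, 0, -0.125]],
    [5.5, [1.1, 1.1, 0], [0, 0, -0.125]],
    [5.5, [0.9, 1.2, 0], [0, 0, -0.125]],
    [5.5, [0.8, 1.3, 0], [0, 0, -0.125]],
    [5.5, [0.6, 1.4, 0], [0, 0, -0.125]]
  ]
}}

```text
clock: 6.05
position: [0.4977, -0.2495, 0.241]
ee_rot: [-2.595, -1.771, -0.0]
force: [-0.1, -0.5, -1.4]
width: 0.72
gripper_force: 20.0
```

Emit:
{"fn": "send_rows", "kwargs": {
  "increments": [
    [5.5, [0.4, 1.5, 0], [0, 0, -0.125]],
    [5.5, [0, 0, 0], [0, 0, 0]],
    [5.5, [0, 0, 0], [0, 0, 0]],
    [5.5, [0, 0, 0], [0, 0, 0]]
  ]
}}

```text
clock: 6.45
position: [0.5119, -0.2516, 0.2408]
ee_rot: [-2.487, -1.919, 0.0]
force: [0.3, 0.4, -1.5]
width: 0.717
gripper_force: 20.0
```

```bash
python3 - <<'E'
from h import *
import cv2,json
np.set_printoptions(precision=4,suppress=True)
p=arm.camera_params("wrist");o,X,R=state();im=arm.get_image("wrist")[:,:,::-1].copy()
cv2.imwrite("pics/w2.png",im)
json.dump({k:(np.asarray(v).tolist()) for k,v in p.items()},open("w2.json","w"))
print(X,np.arctan2(R[1,1],R[0,1]),R[:,2],o["joints"])
D=lambda z:np.array([[33,49,z],[33,-49,z],[-33,-49,z],[-33,49,z]])/1e3
q=[.5112,-.2535,-.2435]
F=np.array([[40,-165.5,111],[-40,-165.5,111],[36,53,105],[-36,53,105],[33,-57,112],[-33,-57,112]])/1e3
for Y in proj(p,w(q,F)): cv2.drawMarker(im,tuple(np.int32(Y)),(0,255,0),0,7)
cv2.polylines(im,[np.int32(proj(p,w([.512,-.252,-.25],D(52)))*8)],True,(0,255,0),1,cv2.LINE_AA,3)
cv2.polylines(im,[np.int32(proj(p,w([X[0],X[1],np.arctan2(R[1,1],R[0,1])],D(1e3*X[2]-6.6)))*8)],True,(0,0,255),1,cv2.LINE_AA,3)
cv2.imwrite("pics/w2o.png",im)
E
```

```text
[ 0.5119 -0.2516  0.2408] -0.2561527257573014 [-0.0005  0.0002 -1.    ] [-0.1064  0.3707  0.6471  1.7272 -0.2443  1.126   0.358 ]
```

View pics/w2o.png

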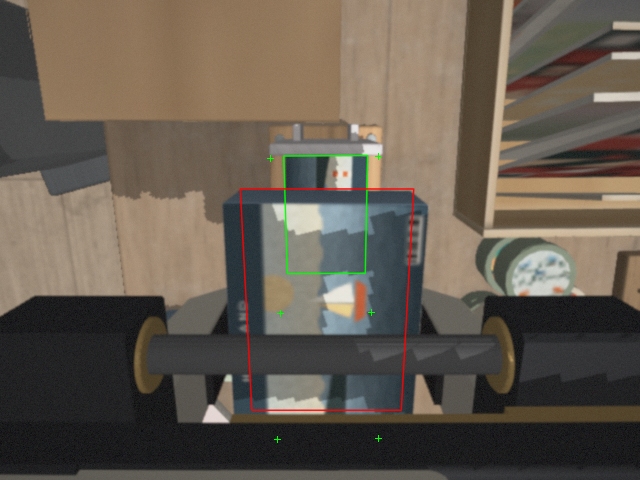

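The deck is held square at the predicted pose: its front lower edge is at row 189, matching the model. Base deck columns 283–367 line up too, and the fence is about 3 px farther out than modelled, so I'll shift 1 mm that way and lower.

Emit:
{"fn": "send_rows", "kwargs": {
  "increments": [
    [5.5, [0.1, 0, 4], [0, 0, 0]],
    [5.5, [0, 0, 4], [0, 0, 0]],
    [5.5, [0, 0, 4], [0, 0, 0]],
    [5.5, [0, 0, 3], [0, 0, 0]],
    [5.5, [0, 0, 2], [0, 0, 0]]
  ]
}}

```text
clock: 7.0
position: [0.5116, -0.2499, 0.0687]
ee_rot: [-2.484, -1.92, 0.002]
force: [0.2, 0.3, -1.3]
width: 0.722
gripper_force: 20.0
```

Emit:
{"fn": "send_rows", "kwargs": {
  "increments": [
    [5.5, [0, 0, 0.5], [0, 0, 0]],
    [5.5, [0, 0, 0.3], [0, 0, 0]],
    [5.5, [0, 0, 0.2], [0, 0, 0]],
    [5.5, [0, 0, 0], [0, 0, 0]]
  ]
}}

```text
clock: 7.4
position: [0.5137, -0.2507, 0.0617]
ee_rot: [2.483, 1.922, 0.002]
force: [0.0, -0.8, -2.0]
width: 0.717
gripper_force: 20.0
```

Emit:
{"fn": "send_rows", "kwargs": {
  "increments": [
    [5.5, [0, 0, 0.1], [0, 0, 0]],
    [5.5, [0, 0, 0.1], [0, 0, 0]],
    [5.5, [0, 0, 0.1], [0, 0, 0]],
    [5.5, [0, 0, 0], [0, 0, 0]]
  ]
}}

```text
clock: 7.8
position: [0.5135, -0.2506, 0.0587]
ee_rot: [2.484, 1.923, 0.002]
force: [-1.9, 1.8, 9.7]
width: 0.721
gripper_force: 20.0
```

Emit:
{"fn": "send_rows", "kwargs": {
  "increments": [
    [5.5, [0, 0, -0.3], [0, 0, 0]],
    [5.5, [0, -0.15, 0], [0, 0, 0]],
    [5.5, [0, 0, 0.1], [0, 0, 0]],
    [5.5, [0, 0, 0.1], [0, 0, 0]],
    [5.5, [0, 0, 0], [0, 0, 0]]
  ]
}}

```text
clock: 8.3
position: [0.5115, -0.2501, 0.0587]
ee_rot: [-2.484, -1.923, -0.0]
force: [-1.8, 1.2, 3.3]
width: 0.719
gripper_force: 20.0
```

Deck b is seated with light contact, so I'll release slowly and rise.

Emit:
{"fn": "send_rows", "kwargs": {
  "increments": [
    [7, [0, 0, 0], [0, 0, 0]],
    [8, [0, 0, 0], [0, 0, 0]],
    [9.18, [0, 0, 0], [0, 0, 0]],
    [9.18, [0, 0, 0], [0, 0, 0]],
    [9.18, [0, 0, -2], [0, 0, 0]]
  ]
}}

```text
clock: 8.8
position: [0.5103, -0.2493, 0.077]
ee_rot: [-2.481, -1.921, 0.003]
force: [-0.3, -0.4, 0.3]
width: 0.991
gripper_force: 0.0
```

Emit:
{"fn": "send_rows", "kwargs": {
  "increments": [
    [9.18, [0, 0, -4], [0, 0, 0]],
    [9.18, [0, 0, -4], [0, 0, 0]],
    [9.18, [0, 0, -4], [0, 0, 0]],
    [9.18, [0, 0, -4], [0, 0, 0]]
  ]
}}

```text
clock: 9.2
position: [0.5114, -0.2501, 0.2404]
ee_rot: [2.484, 1.923, -0.0]
force: [0.6, 0.4, 0.1]
width: 1.002
gripper_force: 0.0
```

```bash
python3 - <<'E'
from h import *
plan([((.42,-.32,.24),-1.0),((.3715,-.359,.16),-1.755),((.3715,-.359,.006),-1.755)])
E
```

```text
[[-1.51, -1.18, 0.01], [-0.0, 0.0, 0.124]]
[[-1.64, -0.99, 0.01], [-0.0, 0.0, 0.125]]
[[-1.76, -0.77, 0.0], [-0.0, 0.0, 0.124]]
[[-1.84, -0.55, 0.01], [-0.0, 0.0, 0.125]]
[[-1.89, -0.32, 0.0], [-0.0, 0.0, 0.124]]
[[-1.91, -0.09, 0.01], [0.0, 0.0, 0.125]]
-- [ 0.42   -0.3199  0.24  ]
[[-1.03, 0.11, 1.33], [0.0, 0.0, 0.126]]
[[-1.01, 0.24, 1.33], [0.0, 0.0, 0.126]]
[[-0.97, 0.37, 1.33], [0.0, 0.0, 0.126]]
[[-0.92, 0.48, 1.34], [0.0, 0.0, 0.126]]
[[-0.85, 0.6, 1.33], [0.0, 0.0, 0.125]]
[[-0.77, 0.69, 1.34], [0.0, 0.0, 0.126]]
-- [ 0.3715 -0.359   0.16  ]
[[0.0, 0.0, 3.85], [0.0, 0.0, -0.0]]
[[0.0, 0.0, 3.85], [0.0, 0.0, -0.0]]
[[0.0, 0.0, 3.85], [0.0, 0.0, -0.0]]
[[0.0, 0.0, 3.85], [0.0, 0.0, -0.0]]
-- [ 0.3715 -0.359   0.006 ]
```

Emit:
{"fn": "send_rows", "kwargs": {
  "increments": [
    [8, [-1.5, -1.2, 0], [0, 0, 0.125]],
    [8, [-1.6, -1, 0], [0, 0, 0.125]],
    [8, [-1.8, -0.8, 0], [0, 0, 0.125]],
    [8, [-1.8, -0.5, 0], [0, 0, 0.125]],
    [8, [-1.9, -0.3, 0], [0, 0, 0.125]]
  ]
}}

```text
clock: 9.7
position: [0.435, -0.3085, 0.2388]
ee_rot: [-2.958, -1.059, -0.001]
force: [0.1, -1.2, -1.5]
width: 0.872
gripper_force: 0.0
```

Emit:
{"fn": "send_rows", "kwargs": {
  "increments": [
    [8, [-1.9, -0.1, 0], [0, 0, 0.125]],
    [8, [-1, 0.1, 1.3], [0, 0, 0.125]],
    [8, [-1, 0.2, 1.3], [0, 0, 0.125]],
    [8, [-1, 0.4, 1.3], [0, 0, 0.125]],
    [8, [-0.9, 0.5, 1.3], [0, 0, 0.125]]
  ]
}}

```text
clock: 10.2
position: [0.3878, -0.3456, 0.1863]
ee_rot: [3.14, 0.098, 0.001]
force: [0.2, -0.8, -0.5]
width: 0.871
gripper_force: 0.0
```

Emit:
{"fn": "send_rows", "kwargs": {
  "increments": [
    [8, [-0.9, 0.6, 1.3], [0, 0, 0.125]],
    [8, [-0.8, 0.7, 1.3], [0, 0, 0.125]],
    [8, [0, 0, 0], [0, 0, 0]],
    [8, [0, 0, 0], [0, 0, 0]]
  ]
}}

```text
clock: 10.6
position: [0.3713, -0.3585, 0.1609]
ee_rot: [-3.129, 0.281, 0.001]
force: [-0.0, 0.9, 0.7]
width: 0.872
gripper_force: 0.0
```

```bash
python3 - <<'E'
from h import *
plan([((.3715,-.359,.08),-1.755),((.3715,-.359,.006),-1.755)])
E
```

```text
[[0.02, 0.02, 4.04], [0.0, 0.0, 0.003]]
[[0.01, 0.03, 4.05], [0.0, 0.0, 0.002]]
-- [ 0.3715 -0.359   0.08  ]
[[0.0, -0.0, 3.7], [0.0, 0.0, 0.0]]
[[0.0, -0.0, 3.7], [0.0, 0.0, 0.0]]
-- [ 0.3715 -0.359   0.006 ]
```

Emit:
{"fn": "send_rows", "kwargs": {
  "increments": [
    [8, [0, 0, 4], [0, 0, 0.005]],
    [8, [0, 0, 4], [0, 0, 0]],
    [8, [0, 0, 3.5], [0, 0, 0]],
    [8, [0, 0, 2], [0, 0, 0]],
    [8, [0, 0, 1.9], [0, 0, 0]]
  ]
}}

```text
clock: 11.1
position: [0.3724, -0.3581, 0.0061]
ee_rot: [-3.128, 0.286, -0.001]
force: [-0.4, -0.7, 0.0]
width: 0.868
gripper_force: 0.0
```

Emit:
{"fn": "send_rows", "kwargs": {
  "increments": [
    [8, [0, 0, 0], [0, 0, 0]],
    [5.5, [0, 0, 0], [0, 0, 0]],
    [5.5, [0, 0, 0], [0, 0, 0]],
    [5.5, [0, 0, 0], [0, 0, 0]],
    [5.5, [0, 0, 0], [0, 0, 0]]
  ]
}}

```text
clock: 11.6
position: [0.3722, -0.3589, 0.0079]
ee_rot: [3.127, -0.292, 0.003]
force: [-0.2, 2.3, 8.9]
width: 0.72
gripper_force: 19.9
```

Emit:
{"fn": "send_rows", "kwargs": {
  "increments": [
    [5.5, [0, 0, 0], [0, 0, 0]],
    [5.5, [0, 0, 0], [0, 0, 0]]
  ]
}}

```text
clock: 11.8
position: [0.3722, -0.3589, 0.0079]
ee_rot: [3.127, -0.292, 0.003]
force: [0.5, 1.6, 9.3]
width: 0.721
gripper_force: 19.9
```

Emit:
{"fn": "send_rows", "kwargs": {
  "increments": [
    [5.5, [0, 0, -2], [0, 0, 0]],
    [5.5, [0, 0, -4], [0, 0, 0]],
    [5.5, [0, 0, -5], [0, 0, 0]],
    [5.5, [0, 0, -5], [0, 0, 0]],
    [5.5, [0, 0, -5], [0, 0, 0]]
  ]
}}

```text
clock: 12.3
position: [0.3705, -0.3583, 0.2189]
ee_rot: [-3.128, 0.294, 0.0]
force: [2.4, -0.0, -2.4]
width: 0.719
gripper_force: 19.9
```

```bash
python3 - <<'E'
from h import *
plan([((.42,-.32,.24),-1.0),((.5115,-.2505,.24),-.25)])
E
```

```text
[[0.69, -0.78, -0.35], [-0.0, 0.0, -0.126]]
[[0.78, -0.69, -0.35], [-0.0, 0.0, -0.126]]
[[0.86, -0.58, -0.35], [-0.0, 0.0, -0.127]]
[[0.93, -0.47, -0.35], [-0.0, 0.0, -0.126]]
[[0.99, -0.35, -0.35], [-0.0, 0.0, -0.127]]
[[1.02, -0.22, -0.36], [-0.0, 0.0, -0.126]]
-- [ 0.42 -0.32  0.24]
[[1.91, -0.15, 0.0], [-0.0, -0.0, -0.125]]
[[1.91, 0.09, 0.0], [-0.0, -0.0, -0.125]]
[[1.89, 0.32, 0.0], [-0.0, -0.0, -0.125]]
[[1.83, 0.56, 0.0], [-0.0, -0.0, -0.125]]
[[1.75, 0.78, 0.0], [-0.0, -0.0, -0.125]]
[[1.63, 1.0, 0.0], [-0.0, -0.0, -0.125]]
-- [ 0.5115 -0.2505  0.24  ]
```

Emit:
{"fn": "send_rows", "kwargs": {
  "increments": [
    [5.5, [0.7, -0.8, -0.5], [0, 0, -0.126]],
    [5.5, [0.8, -0.7, -0.5], [0, 0, -0.126]],
    [5.5, [0.9, -0.6, -0.5], [0, 0, -0.126]],
    [5.5, [0.9, -0.5, -0.3], [0, 0, -0.126]],
    [5.5, [1, -0.3, -0.3], [0, 0, -0.126]]
  ]
}}

```text
clock: 12.8
position: [0.4131, -0.3258, 0.2383]
ee_rot: [-3.063, -0.698, -0.001]
force: [0.6, -0.1, -1.9]
width: 0.718
gripper_force: 19.9
```

Emit:
{"fn": "send_rows", "kwargs": {
  "increments": [
    [5.5, [1, -0.2, 0], [0, 0, -0.126]],
    [5.5, [1.9, -0.1, 0], [0, 0, -0.125]],
    [5.5, [1.9, 0.1, 0], [0, 0, -0.125]],
    [5.5, [1.9, 0.3, 0], [0, 0, -0.125]],
    [5.5, [1.8, 0.6, 0], [0, 0, -0.125]]
  ]
}}

```text
clock: 13.3
position: [0.4827, -0.2743, 0.2381]
ee_rot: [2.699, 1.607, 0.0]
force: [-0.8, -0.2, -2.4]
width: 0.719
gripper_force: 19.9
```

Emit:
{"fn": "send_rows", "kwargs": {
  "increments": [
    [5.5, [1.7, 0.8, 0], [0, 0, -0.125]],
    [5.5, [1.6, 1, 0], [0, 0, -0.125]],
    [5.5, [0, 0, 0], [0, 0, 0]],
    [5.5, [0, 0, 0], [0, 0, 0]],
    [5.5, [0, 0, 0], [0, 0, 0]]
  ]
}}

```text
clock: 13.8
position: [0.512, -0.2535, 0.2379]
ee_rot: [2.486, 1.921, -0.001]
force: [0.3, -1.0, -2.5]
width: 0.721
gripper_force: 19.9
```

```bash
python3 - <<'E'
from h import *
import cv2
p=arm.camera_params("wrist");o,X,R=state();im=arm.get_image("wrist")[:,:,::-1].copy()
ph=np.arctan2(R[1,1],R[0,1]);print(X,ph)
D=lambda z:np.array([[33,49,z],[33,-49,z],[-33,-49,z],[-33,49,z]])/1e3
cv2.polylines(im,[np.int32(proj(p,w([.5115,-.2505,-.25],D(82)))*8)],True,(0,255,0),1,cv2.LINE_AA,3)
cv2.polylines(im,[np.int32(proj(p,w([X[0],X[1],ph],D(1e3*X[2]-7.9)))*8)],True,(0,0,255),1,cv2.LINE_AA,3)
a=im[120:270,200:440]
t=arm.get_image("top")[145:265,165:325,::-1]
cv2.imwrite("pics/w3o.png",np.vstack([cv2.resize(a,(480,300)),cv2.resize(t,(480,360)[:2] if 0 else (400,300)) if 0 else cv2.copyMakeBorder(cv2.resize(t,(400,300)),0,0,0,80,0)]))
plan([((.5115,-.2505,.22),-.25)])
E
```

```text
[ 0.51196523 -0.25349464  0.23793925] -0.2552159886637644
[[0.27, -0.13, 1.79], [-0.0, 0.0, -0.005]]
-- [ 0.5115 -0.2505  0.22  ]
```

View pics/w3o.png

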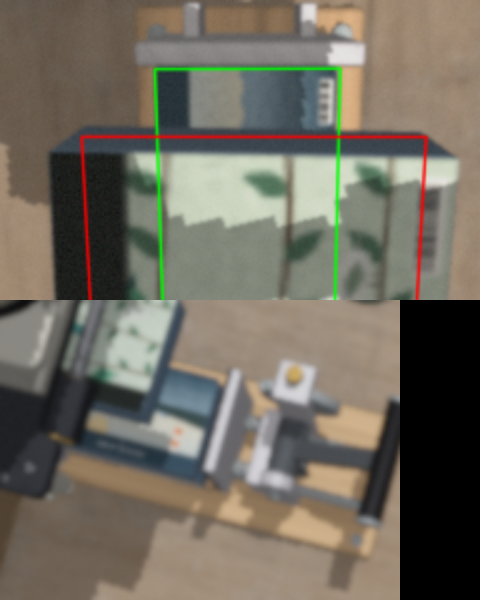

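Deck b lies square on the base deck and matches the model outline. The held green deck matches too, so I'll lower it.

Emit:
{"fn": "send_rows", "kwargs": {
  "increments": [
    [5.5, [0.25, 0, 4], [0, 0, 0]],
    [5.5, [0, 0, 4], [0, 0, 0]],
    [5.5, [0, 0, 3], [0, 0, 0]],
    [5.5, [0, 0, 2], [0, 0, 0]],
    [5.5, [0, 0, 1], [0, 0, 0]]
  ]
}}

```text
clock: 14.4
position: [0.5121, -0.2514, 0.0972]
ee_rot: [-2.484, -1.921, 0.003]
force: [-10.9, 4.1, 32.3]
width: 0.722
gripper_force: 20.0
```

Emit:
{"fn": "send_rows", "kwargs": {
  "increments": [
    [5.5, [0, 0, 0.3], [0, 0, 0]],
    [5.5, [0, 0, 0], [0, 0, 0]],
    [5.5, [0, 0, 0], [0, 0, 0]]
  ]
}}

```text
clock: 14.7
position: [0.5121, -0.2513, 0.096]
ee_rot: [-2.485, -1.921, 0.001]
force: [-6.2, -0.7, 11.0]
width: 0.717
gripper_force: 20.0
```

```bash
python3 - <<'E'
from h import *
plan([((.5115,-.2505,.0905),-.253)])
E
```

```text
[[0.07, -0.08, 0.55], [-0.001, 0.0, -0.001]]
-- [ 0.5115 -0.2505  0.0905]
```

Contact came about 6 mm early, so I'll look from all the cameras.

```bash
python3 - <<'E'
from h import *
import cv2
p=arm.camera_params("wrist");o,X,R=state()
W=arm.get_image("wrist")[:,:,::-1].copy();S=arm.get_image("scene")[:,:,::-1].copy();T=arm.get_image("top")[:,:,::-1].copy()
for n,i in(("W4",W),("S4",S),("T4",T)): cv2.imwrite(f"pics/{n}.png",i)
ph=np.arctan2(R[1,1],R[0,1])
D=lambda z:np.array([[33,49,z],[33,-49,z],[-33,-49,z],[-33,49,z]])/1e3
for z,c in((82,(0,255,0)),(88,(0,0,255)),(118,(0,255,255))):
  for im,q in((W,p),(S,P["scene"])): cv2.polylines(im,[np.int32(proj(q,w([.512,-.251,ph],D(z)))*8)],True,c,1,cv2.LINE_AA,3)
a=cv2.resize(W[100:420,180:460],(400,457),interpolation=3)
b=cv2.resize(S[200:340,170:310],(400,400),interpolation=3)
out=np.zeros((600,800,3),np.uint8);out[:457,:400]=a;out[:400,400:]=b;out[400:600,500:800]=cv2.resize(T[160:260,180:330],(300,200))
cv2.imwrite("pics/c4.png",out)
E
```

```text
(no output)
```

View pics/c4.png

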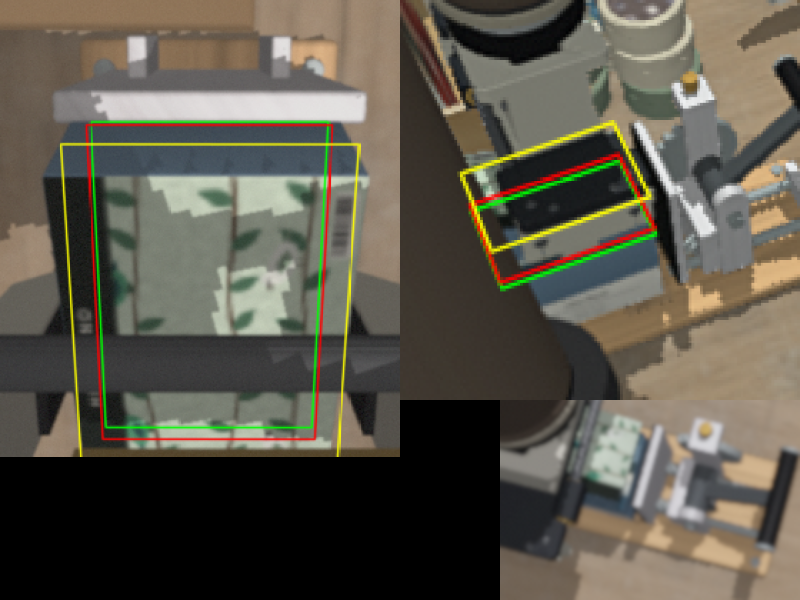

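The composite shows the green deck's front end about 9% wider than modelled, right over the fence edge, while its back end matches. So its front end caught on the fence top and the deck pitched up between the pads. I'll lift it, shift 4 mm away from the fence, loosen the grip a little so it can pivot flat, and lower again.

Emit:
{"fn": "send_rows", "kwargs": {
  "increments": [
    [5.5, [0, 0, -1.5], [0, 0, 0]],
    [5.5, [0, 0, -1.5], [0, 0, 0]],
    [5.5, [-0.4, -0.05, 0], [0, 0, 0]],
    [5.5, [0, 0, 0], [0, 0, 0]]
  ],
  "force": 12
}}

```text
clock: 15.25
position: [0.5119, -0.2549, 0.125]
ee_rot: [2.483, 1.923, 0.001]
force: [-1.0, -0.2, -2.1]
width: 0.721
gripper_force: 12.0
```

```bash
python3 - <<'E'
from h import *
import cv2
p=arm.camera_params("wrist");o,X,R=state();W=arm.get_image("wrist")[:,:,::-1]
cv2.imwrite("pics/W5.png",W);ph=np.arctan2(R[1,1],R[0,1]);print(X,ph,o["force"],o["width"])
# front face (dark blue) in central column: rows of strong gradient, and widths at rows
g=cv2.cvtColor(W,cv2.COLOR_BGR2HSV).astype(int)
for c in(250,300,320,350,380): print(c,[(r,W[r,c].tolist()) for r in range(120,250,5)][:26:1] if c==320 else "")
L=np.array([[33,49,0],[-33,49,0]])/1e3
for z in(8,38): print("pred z",z,proj(p,w([X[0],X[1],ph],L+[0,0,X[2]-.0079+(z-8)/1e3])).round(0).tolist())
E
```

```text
[ 0.51185147 -0.25487003  0.12500375] -0.2532326478820608 [-1.00912376 -0.16014022 -2.09593587] 0.7206735949442657
250 
300 
320 [(120, [76, 91, 106]), (125, [83, 110, 136]), (130, [85, 113, 139]), (135, [85, 111, 139]), (140, [93, 102, 111]), (145, [98, 98, 100]), (150, [192, 191, 198]), (155, [223, 223, 227]), (160, [223, 224, 228]), (165, [184, 185, 189]), (170, [115, 107, 95]), (175, [113, 109, 96]), (180, [119, 119, 111]), (185, [94, 89, 79]), (190, [82, 72, 62]), (195, [86, 75, 64]), (200, [89, 80, 66]), (205, [87, 76, 64]), (210, [97, 85, 74]), (215, [87, 77, 66]), (220, [98, 87, 74]), (225, [194, 214, 206]), (230, [182, 204, 193]), (235, [122, 144, 122]), (240, [182, 204, 194]), (245, [189, 209, 200])]
350 
380 
pred z 8 [[413.0, 188.0], [240.0, 188.0]]
pred z 38 [[431.0, 202.0], [223.0, 202.0]]
```

```bash
python3 - <<'E'
from h import *
p=arm.camera_params("wrist");o,X,R=state()
def rows(th,dz,dy):
    # tool-frame-ish: u along clamp y (tool x), h up; pivot at pads
    out=[]
    for h in(-.0079-.019,.0221-.019):
        u,hh=.049+dy,h+dz
        U=u*np.cos(th)-hh*np.sin(th);H=u*np.sin(th)+hh*np.cos(th)
        out.append(proj(p,[X+R[:,0]*U-R[:,2]*(H+.019)])[0,1])
    return np.array(out)
for dy in(0,.001):
    r=least_squares(lambda v:rows(v[0],v[1],dy)-[186.5,223.5],[.2,0],x_scale=[.1,.01]);print(dy,r.x,r.fun)
for th in(0,.1,.2,.3):print(th,rows(th,0,0),rows(th,.01,0))
E
```

```text
0 [0.2095398  0.00703091] [-2.84217094e-14  0.00000000e+00]
0.001 [0.20169403 0.0097907 ] [-5.68434189e-14  0.00000000e+00]
0 [187.97353218 201.66884855] [191.97401109 207.62031481]
0.1 [183.36171871 206.25244326] [190.0472881  216.20236576]
0.2 [179.93944974 212.72038653] [189.52636842 226.93003818]
0.3 [177.87240723 221.16728225] [190.5716144  239.82097364]
```

Fit: pitch is about 0.2 rad with the front up, and it slid about 8 mm up the pads. A light grip will let it pivot flat on deck b.

Emit:
{"fn": "send_rows", "kwargs": {
  "increments": [
    [5.5, [0, 0, 1.5], [0, 0, 0]],
    [5.5, [0, 0, 1], [0, 0, 0]],
    [5.5, [0, 0, 0.5], [0, 0, 0]],
    [5.5, [0, 0, 0.2], [0, 0, 0]],
    [5.5, [0, 0, 0], [0, 0, 0]]
  ],
  "force": 8
}}

```text
clock: 15.8
position: [0.5119, -0.254, 0.0925]
ee_rot: [-2.483, -1.924, 0.001]
force: [-0.1, 0.4, -1.2]
width: 0.719
gripper_force: 8.0
```

Emit:
{"fn": "send_rows", "kwargs": {
  "increments": [
    [5.5, [0, 0, 0.2], [0, 0, 0]],
    [5.5, [0, 0, 0.2], [0, 0, 0]],
    [5.5, [0, 0, 0], [0, 0, 0]]
  ]
}}

```text
clock: 16.1
position: [0.5123, -0.2539, 0.0888]
ee_rot: [2.483, 1.925, 0.001]
force: [0.7, 0.7, -1.3]
width: 0.724
gripper_force: 8.0
```

Emit:
{"fn": "send_rows", "kwargs": {
  "increments": [
    [5.5, [0, 0, 0.2], [0, 0, 0]],
    [5.5, [0, 0, 0.2], [0, 0, 0]],
    [5.5, [0, 0, 0], [0, 0, 0]]
  ]
}}

```text
clock: 16.4
position: [0.5122, -0.254, 0.0846]
ee_rot: [2.483, 1.925, 0.0]
force: [-0.2, 0.7, -0.9]
width: 0.724
gripper_force: 8.0
```

```bash
cat > rows.py <<'E'
from h import *
import cv2,sys
p=arm.camera_params("wrist");o,X,R=state();W=arm.get_image("wrist")[:,:,::-1]
cv2.imwrite(f"pics/{sys.argv[1]}.png",W)
print(X,o["force"])
def rows(th,dz,dy):
    out=[]
    for h in(-.0079-.019,.0221-.019):
        u,hh=.049+dy,h+dz
        U=u*np.cos(th)-hh*np.sin(th);H=u*np.sin(th)+hh*np.cos(th)
        out.append(proj(p,[X+R[:,0]*U-R[:,2]*(H+.019)])[0,1])
    return np.array(out)
for th,dz in((0,0),(0,.008),(.1,.008),(.2,.008)):print(th,dz,rows(th,dz,0))
c=W[110:260,290:350].astype(int)
print([(110+i,int(v)) for i,v in enumerate(c.mean((1,2)))][::2])
E
python3 rows.py W6
```

```text
[ 0.51221186 -0.25402296  0.08460451] [-0.15307056  0.70519321 -0.85007516]
0 0 [187.90622909 201.58374421]
0 0.008 [191.0634449  206.26750251]
0.1 0.008 [188.57086313 213.99750705]
0.2 0.008 [187.43929731 223.81953565]
[(110, 90), (112, 106), (114, 111), (116, 107), (118, 95), (120, 87), (122, 88), (124, 98), (126, 102), (128, 104), (130, 104), (132, 104), (134, 104), (136, 104), (138, 104), (140, 105), (142, 104), (144, 100), (146, 95), (148, 95), (150, 94), (152, 95), (154, 94), (156, 95), (158, 117), (160, 174), (162, 202), (164, 213), (166, 214), (168, 214), (170, 215), (172, 215), (174, 214), (176, 214), (178, 213), (180, 191), (182, 150), (184, 92), (186, 63), (188, 64), (190, 65), (192, 66), (194, 67), (196, 79), (198, 141), (200, 184), (202, 191), (204, 189), (206, 183), (208, 172), (210, 160), (212, 157), (214, 159), (216, 164), (218, 170), (220, 181), (222, 189), (224, 190), (226, 189), (228, 190), (230, 190), (232, 188), (234, 177), (236, 155), (238, 134), (240, 119), (242, 116), (244, 114), (246, 114), (248, 115), (250, 115), (252, 117), (254, 119), (256, 120), (258, 120)]
```

```bash
cat >> rows.py <<'E'
for dz in(.003,.0053,.007):
    r=least_squares(lambda v:rows(v[0],dz,v[1])-[184,197.3],[.0,0],x_scale=[.1,.01]);print("fit",dz,r.x)
# edges of deck sides at the front top edge
for y in(186,192,200,206):
    g=W[y].astype(int).sum(1);print(y,[ (x,int(g[x])) for x in range(205,450,3) if abs(g[x+2]-g[x-2])>60])
E
python3 rows.py W7 | grep -v "(110"
```

```text
[ 0.5120392  -0.25414849  0.0845977 ] [-0.49629714  0.58900891 -0.3766004 ]
0 0 [187.87867146 201.55065185]
0 0.008 [191.03463914 206.23243859]
0.1 0.008 [188.54140388 213.96086613]
0.2 0.008 [187.40905711 223.78111992]
fit 0.003 [0.00120212 0.001873  ]
fit 0.0053 [-0.00105821  0.00222064]
fit 0.007 [-0.00272746  0.00247094]
186 [(412, 271)]
192 [(421, 268), (424, 361)]
200 [(217, 192), (256, 169), (259, 328), (262, 385), (265, 527), (271, 524), (274, 536), (277, 410), (280, 445), (283, 551), (337, 575), (340, 447), (343, 409), (346, 542), (376, 548), (391, 560), (394, 445), (397, 480), (400, 567), (430, 495)]
206 [(217, 206), (220, 91), (256, 141), (259, 283), (271, 384), (277, 438), (280, 486), (283, 572), (334, 538), (340, 484), (343, 365), (346, 555), (376, 546), (379, 384), (388, 333), (391, 420), (397, 502), (400, 610), (430, 484)]
```

The deck is level and nearly carried by deck b. I'll confirm contact, then release.

Emit:
{"fn": "send_rows", "kwargs": {
  "increments": [
    [5.5, [0, 0, 0.1], [0, 0, 0]],
    [5.5, [0, 0, 0], [0, 0, 0]]
  ]
}}

```text
clock: 16.7
position: [0.5119, -0.2543, 0.0842]
ee_rot: [2.483, 1.924, 0.0]
force: [-1.9, 1.9, 7.6]
width: 0.719
gripper_force: 8.0
```

Emit:
{"fn": "send_rows", "kwargs": {
  "increments": [
    [7.2, [0, 0, -0.1], [0, 0, 0]],
    [8.2, [0, 0, 0], [0, 0, 0]],
    [9.18, [0, 0, 0], [0, 0, 0]],
    [9.18, [0, 0, -1], [0, 0, 0]],
    [9.18, [0, 0, -3], [0, 0, 0]]
  ]
}}

```text
clock: 17.2
position: [0.5105, -0.2532, 0.1235]
ee_rot: [-2.48, -1.922, 0.004]
force: [0.2, 0.9, 0.2]
width: 0.998
gripper_force: 0.0
```

Emit:
{"fn": "send_rows", "kwargs": {
  "increments": [
    [9.18, [0, 0, -4], [0, 0, 0]],
    [9.18, [0, 0, -4], [0, 0, 0]],
    [9.18, [0, 0, -3], [0, 0, 0]],
    [9.18, [0, 0, 0], [0, 0, 0]]
  ]
}}

```text
clock: 17.6
position: [0.5139, -0.2556, 0.2396]
ee_rot: [2.479, 1.92, 0.006]
force: [-0.5, 0.2, -0.2]
width: 1.0
gripper_force: 0.0
```

```bash
python3 - <<'E'
from h import *
import cv2
p=arm.camera_params("wrist");o,X,R=state()
W=arm.get_image("wrist")[:,:,::-1].copy()
for n in("scene","top"): cv2.imwrite(f"pics/{n}8.png",arm.get_image(n)[:,:,::-1])
cv2.imwrite("pics/W8.png",W)
print(X,np.arctan2(R[1,1],R[0,1]))
# green top quad extents in wrist by colour
h=cv2.cvtColor(W,cv2.COLOR_BGR2HSV)
for y in range(60,300,12):
    g=W[y].astype(int).sum(1);print(y,[ (x,int(g[x+2]-g[x-2])) for x in range(250,400) if abs(g[x+2]-g[x-2])>110])
D=lambda z:np.array([[33,49,z],[33,-49,z],[-33,-49,z],[-33,49,z]])/1e3
print(proj(p,w([.5117,-.2525,-.25],D(112))).round(1).tolist(), proj(p,w([.5117,-.2525,-.25],np.array([[36,53,105],[-36,53,105]])/1e3)).round(1).tolist())
E
```

```text
[ 0.51386535 -0.25561444  0.23964512] -0.2526347784601584
60 []
72 []
84 []
96 []
108 []
120 [(285, 180), (286, 271), (287, 297), (288, 250), (289, 142), (292, -131), (293, -277), (294, -315), (295, -286), (296, -191), (343, 124), (344, 242), (345, 318), (346, 292), (347, 206), (351, -126), (352, -216), (353, -249), (354, -205), (355, -131)]
132 [(293, -121), (294, -143), (345, 138), (346, 129), (357, 120), (358, 125), (364, 130)]
144 [(262, 129), (263, 140), (271, 143), (272, 112), (359, 146), (360, 229), (361, 262), (362, 213), (363, 114), (374, -144), (375, -237), (376, -277), (377, -240), (378, -131)]
156 [(271, -111), (365, 121), (366, 156), (367, 169), (368, 152), (374, -112), (375, -143), (376, -119)]
168 [(268, -122), (269, -183), (270, -163), (271, -145), (285, 113), (286, 222), (287, 354), (288, 377), (289, 270), (290, 136), (293, -148), (294, -175), (295, -180), (296, -117), (330, 119), (359, -115), (360, -145), (361, -115), (363, 269), (364, 389), (365, 384), (366, 236), (368, -128), (369, -128), (374, -128), (375, -117)]
180 [(268, -123), (269, -180), (270, -194), (271, 
[... 2583 characters left out ...]
 -253), (327, -266), (328, -223), (331, 178), (332, 233), (333, 248), (334, 193), (345, -139), (351, -145), (352, -182), (353, -178), (354, -161), (359, 126), (360, 202), (361, 252), (362, 226), (363, 136), (371, -153), (372, -152)]
288 [(272, -137), (273, -186), (274, -169), (275, -115), (288, 153), (289, 289), (290, 381), (291, 362), (292, 274), (293, 141), (299, -113), (300, -159), (301, -114), (304, 126), (316, -132), (317, -186), (318, -178), (319, -123), (328, 114), (329, 118), (351, -151), (352, -172), (353, -122), (360, 176), (361, 223), (362, 188), (370, -137), (371, -149), (372, -120)]
[[370.2, 157.3], [366.6, 297.6], [273.6, 298.1], [268.5, 157.6]] [[373.7, 150.3], [265.0, 150.6]]
```

Deck a lies flat and square, with its edges at columns 270–374 within about 1 mm of the prediction. Next is the lever: closed fingertips pressing on the bar from above.

```bash
python3 - <<'E'
from h import *
def g(q,up=0):
    L=-.1-.08*np.cos(.61-q);return (.5115+.2474*L,-.2535+.969*L,.073+.08*np.sin(.61-q)+up)
plan([(g(0,.12),-.25),(g(0,.008),-.25)]+[(g(q),-.25) for q in(.15,.3,.45,.6,.75,.9,.94)])
print(g(.9),g(.94))
E
```

```text
[[-4.14, 0.0, -0.11], [-0.0, -0.0, -0.0]]
[[-4.13, 0.0, -0.11], [-0.0, -0.0, -0.001]]
[[-4.14, -0.0, -0.1], [-0.0, -0.0, -0.0]]
[[-4.13, -0.01, -0.11], [-0.0, -0.0, -0.001]]
-- [ 0.4705 -0.4139  0.2388]
[[-0.0, 0.0, 3.73], [-0.0, -0.0, 0.0]]
[[-0.0, 0.0, 3.74], [-0.0, -0.0, 0.0]]
[[-0.01, 0.0, 3.73], [-0.0, -0.0, 0.0]]
-- [ 0.4705 -0.414   0.1268]
[[-0.61, 0.0, 1.83], [-0.0, -0.0, 0.0]]
-- [ 0.469  -0.4199  0.1085]
[[-0.45, 0.01, 1.11], [-0.0, -0.0, 0.0]]
-- [ 0.468  -0.4243  0.0974]
[[-0.28, -0.0, 1.17], [-0.0, -0.0, 0.0]]
-- [ 0.4673 -0.427   0.0857]
[[-0.1, -0.0, 1.19], [-0.0, -0.0, 0.0]]
-- [ 0.467  -0.4279  0.0738]
[[0.08, -0.0, 1.2], [-0.0, -0.0, 0.0]]
-- [ 0.4672 -0.4271  0.0618]
[[0.25, -0.0, 1.17], [-0.0, -0.0, 0.0]]
-- [ 0.4678 -0.4247  0.0501]
[[0.1, -0.0, 0.31], [-0.0, -0.0, 0.0]]
-- [ 0.4681 -0.4238  0.047 ]
(np.float64(0.4677944372158527), np.float64(-0.4246830652297443), np.float64(0.05012382199161315)) (np.float64(0.46803592993688614), np.float64(-0.42373720247032054), np.float64(0.04707655772841053))
```

Emit:
{"fn": "send_rows", "kwargs": {
  "increments": [
    [0, [-4.1, 0, 0], [0, 0, 0]],
    [0, [-4.1, 0, 0], [0, 0, 0]],
    [0, [-4.1, 0, 0], [0, 0, 0]],
    [0, [-4.2, 0, 0], [0, 0, 0]],
    [0, [0, 0, 3], [0, 0, 0]]
  ],
  "force": 20
}}

```text
clock: 18.25
position: [0.4677, -0.4219, 0.2067]
ee_rot: [2.486, 1.91, -0.005]
force: [-0.4, -1.2, -0.2]
width: 0.612
gripper_force: 0.0
```

Emit:
{"fn": "send_rows", "kwargs": {
  "increments": [
    [0, [0, 0, 3], [0, 0, 0]],
    [0, [0, 0, 3], [0, 0, 0]],
    [0, [0, 0, 2.2], [0, 0, 0]],
    [0, [0, 0, 0], [0, 0, 0]],
    [0, [0, 0, 0], [0, 0, 0]]
  ]
}}

```text
clock: 18.75
position: [0.4704, -0.4135, 0.1222]
ee_rot: [-2.482, -1.923, 0.001]
force: [0.7, 0.1, 1.5]
width: 0.18
gripper_force: 0.0
```

```bash
python3 - <<'E'
from h import *
o,X,R=state();print(X,o["force"],o["width"],np.arctan2(R[1,1],R[0,1]),o["joints"])
E
```

```text
[ 0.47036123 -0.41350828  0.12222089] [0.66503943 0.08652014 1.49673916] 0.18005082933415043 -0.25239788676257413 [ 0.23725795  0.59226788  0.60743426  1.72242592 -0.40013026  0.95580912
  0.74799573]
```

Emit:
{"fn": "send_rows", "kwargs": {
  "increments": [
    [0, [0, 0, 0], [0, 0, 0]],
    [0, [0, 0, 0], [0, 0, 0]],
    [0, [0, 0, 0], [0, 0, 0]]
  ]
}}

```text
clock: 19.05
position: [0.4712, -0.414, 0.1236]
ee_rot: [2.482, 1.924, 0.001]
force: [0.2, -0.1, -0.4]
width: 0.004
gripper_force: 0.0
```

Emit:
{"fn": "send_rows", "kwargs": {
  "increments": [
    [0, [-0.1, 0, 0.4], [0, 0, 0]],
    [0, [-0.2, 0, 0.5], [0, 0, 0]],
    [0, [-0.2, 0, 0.5], [0, 0, 0]]
  ]
}}

```text
clock: 19.35
position: [0.4696, -0.4211, 0.1098]
ee_rot: [2.481, 1.921, -0.002]
force: [-0.9, -5.0, 9.3]
width: 0.002
gripper_force: 4.2
```

Emit:
{"fn": "send_rows", "kwargs": {
  "increments": [
    [0, [-0.2, 0, 0.6], [0, 0, 0]],
    [0, [-0.2, 0, 0.6], [0, 0, 0]],
    [0, [-0.1, 0, 0.6], [0, 0, 0]],
    [0, [-0.1, 0, 0.6], [0, 0, 0]]
  ]
}}

```text
clock: 19.75
position: [0.4679, -0.4282, 0.0859]
ee_rot: [2.481, 1.919, -0.003]
force: [-2.3, -7.0, 7.9]
width: 0.005
gripper_force: 4.0
```

Emit:
{"fn": "send_rows", "kwargs": {
  "increments": [
    [0, [-0.05, 0, 0.6], [0, 0, 0]],
    [0, [0, 0, 0.6], [0, 0, 0]],
    [0, [0.05, 0, 0.6], [0, 0, 0]],
    [0, [0.1, 0, 0.6], [0, 0, 0]]
  ]
}}

```text
clock: 20.15
position: [0.4682, -0.4273, 0.062]
ee_rot: [2.481, 1.919, -0.003]
force: [-1.2, -6.1, 8.3]
width: 0.003
gripper_force: 3.8
```

```bash
python3 - <<'E'
from h import *
o,X,R=state();print(X,o["force"],o["width"],R[:,2])
plan([((.4679,-.4242,.050),-.2524)])
E
```

```text
[ 0.46817197 -0.4272789   0.0619506 ] [-1.19238002 -6.11588813  8.25837216] 0.0027199513552173056 [ 0.00186643 -0.00562831 -0.99998242]
[[0.3, -0.11, 1.19], [0.003, 0.005, -0.002]]
-- [ 0.4679 -0.4242  0.05  ]
```

Emit:
{"fn": "send_rows", "kwargs": {
  "increments": [
    [0, [0, 0, 0.4], [0, 0, 0]],
    [0, [0, 0, 0.4], [0, 0, 0]],
    [0, [0, 0, 0.3], [0, 0, 0]],
    [0, [0, 0, 0], [0, 0, 0]]
  ]
}}

```text
clock: 20.55
position: [0.4686, -0.4257, 0.0504]
ee_rot: [2.481, 1.921, -0.001]
force: [-1.0, -3.8, 6.6]
width: 0.007
gripper_force: 3.6
```

Emit:
{"fn": "send_rows", "kwargs": {
  "increments": [
    [0, [0, 0, 0.1], [0, 0, 0]],
    [0, [0, 0, 0.1], [0, 0, 0]],
    [0, [0, 0, 0], [0, 0, 0]]
  ]
}}

```text
clock: 20.85
position: [0.4687, -0.4254, 0.0486]
ee_rot: [2.481, 1.922, -0.001]
force: [-0.4, -1.8, 7.0]
width: 0.002
gripper_force: 3.9
```

```bash
python3 - <<'E'
from h import *
import cv2
o,X,R=state();p=arm.camera_params("wrist")
W=arm.get_image("wrist")[:,:,::-1].copy();S=arm.get_image("scene")[:,:,::-1].copy();T=arm.get_image("top")[:,:,::-1].copy()
for n,i in(("W9",W),("S9",S),("T9",T)): cv2.imwrite(f"pics/{n}.png",i)
def crop(im,q,c,k,r):
    x,y,wd,ht=r;c=cv2.resize(im[y:y+ht,x:x+wd],None,fx=k,fy=k,interpolation=3)
    for th,col in((.8,(255,255,0)),(.92,(0,255,0)),(1.05,(0,0,255))):
        L=-.1-.08*np.cos(.61-th);z=.065+.08*np.sin(.61-th)
        a=np.linspace(0,6.28,25)
        pts=np.c_[-.04+0*a,L+.008*np.cos(a),z+.008*np.sin(a)]
        u=(proj(q,w([.5115,-.2535,-.248],pts))-[x,y]+.5)*k-.5
        cv2.polylines(c,[np.int32(u*8)],True,col,1,cv2.LINE_AA,3)
    return c
s=crop(S,P["scene"],0,5,(255,225,90,70));t=crop(T,P["top"],0,3,(170,150,165,110))
s2=cv2.resize(S[230:330,180:340],None,fx=2,fy=2)
wv=cv2.resize(W[120:320,220:440],None,fx=1.2,fy=1.2)
out=np.zeros((600,800,3),np.uint8)
out[:350,:450]=s; out[350:550,:320]=s2; out[:240,450:714]=wv[:, :264]; out[250:580,320:800]=t[:330,:480]
cv2.imwrite("pics/c9.png",out)
print(o["force"],X)
E
```

```text
[-0.392286   -1.78382559  7.01483351] [ 0.46866878 -0.42539613  0.0486207 ]
```

View pics/c9.png

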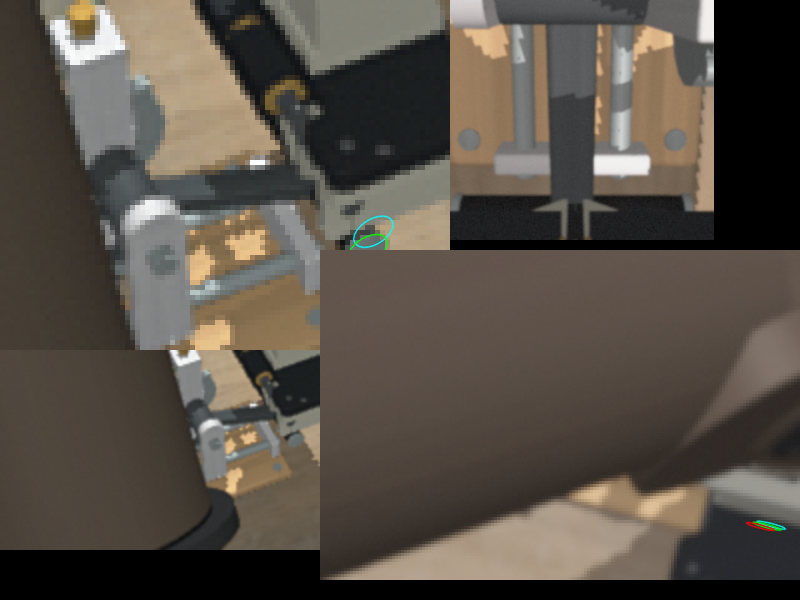

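The bar's near end cap shows in the lower-left crop at about scene pixel (326,274), and the fingers sit on the bar. I'll measure the cap numerically against the predicted angles.

```bash
python3 - <<'E'
from h import *
import cv2
S=cv2.imread("pics/S9.png");S1=cv2.imread("pics/scene1.png")
def pr(th,q=(.5115,-.2535,-.248),n="scene"):
    L=-.1-.08*np.cos(.61-th);z=.065+.08*np.sin(.61-th)
    return proj(P[n],w(q,[[-.04,L,z]]))[0]
for th in(0,.6,.7,.8,.85,.9,.95,1,1.05):print(th,pr(th).round(1),pr(th,(.5112,-.255,-.2435)).round(1))
print(S[262:288,314:344].mean(2).astype(int))
u,v=pr(0).astype(int);print(u,v);print(S1[v-10:v+12,u-12:u+13].mean(2).astype(int))
E
```

```text
0 [322.4 251.2] [323.  250.5]
0.6 [329.9 265. ] [330.5 264.4]
0.7 [329.7 267.9] [330.4 267.3]
0.8 [329.2 270.9] [329.8 270.2]
0.85 [328.8 272.4] [329.4 271.7]
0.9 [328.3 273.9] [328.9 273.3]
0.95 [327.7 275.4] [328.3 274.8]
1 [327.  276.9] [327.7 276.3]
1.05 [326.3 278.5] [326.9 277.8]
[[ 57  55  50  44  85 110  79  47  35  28  36  36  56  84  90 127 131 130
  131 130 129 128 128 127 128 127 128 128 127 127]
 [ 50  49  48  30  85 112 111  99  89  73  85  91 128 134 131 132 130 129
  129 127 128 127 128 127 128 126 129 127 127 127]
 [ 51  59  56  31  81 114 113 120 130 131 133 132 129 127 130 129 128 128
  128 127 127 127 127 128 127 126 126 126 129 129]
 [ 82  92  93  62  63 108 121 120 129 130 128 125  94  92 124 128 128 128
  128 128 127 127 127 126 127 127 127 130 143 148]
 [113  91  92  84  72 103 127 122 129 108  76  59  61 106 126 128 127 128
  127 127 126 127 128 128 131 140 143 155 158 157]
 [116  91  88  88  95 105 128 129 127  89  61  61  92 127 130 129 127 127
  126 126 128 130 141 145 154 154 154 156 156 152]
 [143 100  87  89 100 105 128 129 129 121 111 113 127 131 130 1
[... 4056 characters left out ...]
01 102 103 104 105 107 106 107 106 108
  110 110 109 107 106 104 104]
 [104 106 104 103 101 103 104 104 105 106 107 107 108 108 107 110 110 112
  109 107 104 102 102 102 104]
 [100 101 101 102 103 106 106 106 105 108 107 109 110 111 112 111 110 107
  106 102 102 104 106 108 110]
 [109 103 105 105 105 107 106 108 110 112 112 112 110 109 110 109 107 103
  103 106 109 113 111 110 110]
 [111 111 107 105 106 106 108 110 112 113 113 110 107 107 106 107 106 107
  110 111 111 111 110 107 105]
 [117 132 109 105 108 110 111 111 110 111 111 108 107 109 109 110 108 107
  108 109 108 106 106 106 107]
 [171 154 112 108 111 109 110 110 110 111 111 112 112 111 107 104 104 103
  104 106 108 107 108 108 110]]
```

The cap sits at (327.8, 274.6), which gives q ≈ 0.925 and agrees with the fingertip height. I'll add 1 mm for margin past the third click (the stop is still about 8 mm away) and hold.

Emit:
{"fn": "send_rows", "kwargs": {
  "increments": [
    [0, [0, 0, 0.1], [0, 0, 0]],
    [0, [0, 0, 0], [0, 0, 0]],
    [0, [0, 0, 0], [0, 0, 0]],
    [0, [0, 0, 0], [0, 0, 0]],
    [0, [0, 0, 0], [0, 0, 0]]
  ]
}}

```text
clock: 21.5
position: [0.4687, -0.4252, 0.0477]
ee_rot: [2.481, 1.922, -0.0]
force: [-0.9, -1.3, 8.5]
width: 0.004
gripper_force: 4.1
```

Emit:
{"fn": "send_rows", "kwargs": {
  "increments": [
    [0, [0, 0, 0], [0, 0, 0]],
    [0, [0, 0, 0], [0, 0, 0]],
    [0, [0, 0, 0], [0, 0, 0]],
    [0, [0, 0, 0], [0, 0, 0]],
    [0, [0, 0, 0], [0, 0, 0]]
  ]
}}

```text
clock: 22.0
position: [0.4687, -0.4252, 0.0477]
ee_rot: [2.481, 1.922, -0.0]
force: [-0.7, -1.7, 8.6]
width: 0.007
gripper_force: 4.1
```

```bash
python3 -c "
from cell import arm
print(arm.sign_off())"
```

```text
the job is handed in; nothing more can be done
None
```

I stacked both loose decks squarely on the clamp deck and handed the job in at 22 s, still holding the lever just past the third click (about 0.93 rad, 8.6 N); on its first lowering the green deck caught the fence top and tipped in the gripper, so I laid it again, and I could not check the final grip on the decks by camera.

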